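Put the carved block away in its snap case and hold the cover shut

ROBOT

A 7-joint arm with a two-finger parallel gripper is mounted at the origin on a cart in front of the work surface, level with it; the furniture and walls round the work are solid. World frame = base frame: x ahead of the robot, y to its left, z up, the work surface at z = 0. Lengths are in m, angles in rad, forces in N, time in s.
With the tool pointing down it reaches from about 0.425 to 0.875 m from the base axis. Payload 4.7 kg.
Tool frame: the origin (TCP) lies at the very end of the fingers, on their centre line; the grasp point (between the pads) lies 19 mm behind it; z points along the fingers, y is the line along which they close (so a half turn about z gives the same grasp; the last joint's range is limited). The gripper opens to 87 mm and grips with 3 to 60 N. Pads are 19 mm wide; open, the fingers measure 117 mm over their backs; the gripper's body (75 mm by 190 mm) begins 51 mm behind the grasp point.
Start: joints at [1.157, 0.321, -0.07, 1.45, 0.023, 1.371, -0.057], TCP at [0.27, -0.591, 0.195] pointing down, gripper open.
Joint ranges: [-2.86, 2.86], [-0.3, 2.09], [-1.38, 1.24], [0.06, 2.45], [-1.56, 4.7], [0.09, 2.05], [-2.69, 2.69]. Speed limits (rad/s): [2.57, 2.57, 3.14, 3.14, 3.14, 3.14, 3.14].

INTERFACE

Orientations are given as a rotation vector (axis times angle).
In Python, from bench import get_state, get_image, get_calibration, close_job gives the robot as it stands.
- The arm moves only by the shell command python3 -m crank 'ROWS' [FORCE]. ROWS is JSON, a list of rows, each a list of 5 numbers: the opening, from 0 (shut) to 1 (fully open), then the shift along the world's x, y, z in units of 0.2 m (1.0 is 0.2 m), then the turn about the world's z in units of 2 pi rad (1.0 is 2 pi rad). A call has 1 to 5 rows; each row is the pose to reach, as a shift and turn from the pose commanded when the call began, turning the shorter way round; what a row does not reach only later rows make up. A row lasts 1/8 s, in which the tool goes at most 62.5 mm and 10.7 degrees, less where a joint would pass 70% of its speed; a pose out of reach is approached as far as the arm can. A call with a number of a shift or a turn outside -1 to 1 is refused whole. A call with a gripper value outside its range is refused whole. The fingers move at their own pace and stop on an object; FORCE is the grip in N (left out, the last holds). Time passes only in rows, so rows that repeat a pose let the fingers close. It gives the time, the measured TCP pose, the force, the opening and the grip force at its end, in the units of the state.
- get_state(): the state, without advancing time (a new reading comes with each control period).
- get_image(name): name is "side" or "top" or "wrist"; returns the picture (400x640x3 uint8, red, green, blue); there is no depth.
- get_calibration(name): a dict with "fovy" (degrees; the focal length in pixels is half the picture's height over the tangent of half this angle, whatever the lens; pixels are square), "cx", "cy" (the principal point, pixels), "R" (3x3) and "t" (3): a world point X has camera coordinates R X + t. Camera axes: x right, y down, z forward; pixel columns grow to the right and rows downward; lengths in m; the calibration is good to about 2 mm. A picture is of the moment at which its call begins: read the wrist's pose just before it. get_calibration takes no time and is no camera call; for the wrist camera it gives the pose at the moment of the call.
- close_job(): hands the job in; it is judged then, once.
The state is a dict: "time": time; "joint_positions": joint angles; "qd": joint speeds; "joint_torque": joint torques, N m; "position": TCP position; "tool_rot": TCP orientation; "ft_force": force on the tool from outside, world axes, zero at the start; "torque": the same for the moment, N m; "grip_width": opening from 0.0 (shut) to 1.0 (fully open); "grip_force": force on a finger pad.
Only numpy, scipy, OpenCV 4.12 (cv2) and the standard library are available. Lean on these libraries where they do the work, as an engineer would, in place of code of your own. Each camera call takes 0.05 s, during which the arm holds its last target. There are 200 camera calls.

TASK

Put the long flat printing block away: lay it, carved face up, in the well of the wooden case on the bench, then set the deep cover over it and press the cover down until it snaps past the sprung latches at both ends and sits fully home. Leave the other loose things where they stand, and finish with the hand still on the cover, firmly pressing it down: do not let go of it.

Things in the scene. Friction and masses are not known exactly. Their poses are not given: they have to be found in the camera images.
- case: storage case fixed to the bench: wooden plinth 82 (x) x 128 (y) x 22 mm high with a shallow well on top and an upright dark steel latch at each end (+y, -y; tops 49 mm above the bench, 146 mm apart outside). Origin at the centre of its underside, z up, long axis y
- well (a point): centre of the well's floor (the plinth's top, 22 mm above the bench), axes as the case. Well 54 (x) x 102 (y) mm inside pale wooden lips 3 mm thick (60 x 108 mm outside) that stand 8 mm above the floor, sloped at the top; the long lips have a 48 mm gap in the middle for fingers. The home cover's rim stands on the plinth round the lips
- printing_block: the block to put away, origin at its underside; described under block_mid
- block_mid (a point): centre (12 mm above the underside) of the loose long flat printing block: a dark wooden slab with straight sides, 47 (x) x 97 (y) x 24 mm (z), carved face up (+z), about 0.08 kg. It fits the well either way round, long axis along the case's, 2.5 mm or more to spare each side
- cover: loose dark wooden cover standing on its rim, about 0.16 kg, origin at the centre of its underside, z up: a deep cap, open below, 72 (x) x 120 (y) x 31 mm high outside, 66 x 114 x 27 mm inside, a pale grip bar on top. At each end (+y, -y) a steel flange, 5 mm high and 42 mm wide, at the foot reaches to 66 mm from the centre. Fits the case either way round, 3 mm to spare round the lips
- cover_grip (a point): on the cover's grip bar, 46 mm above the cover's underside, axes as the cover. The bar is 16 mm thick (x), 62 mm long (y), 26 mm high (31 to 57 mm above the underside). When the cover is home this point is 46 mm straight above well, with the long axes parallel
- latch_left (a joint): turn (rad) of the sprung hinged latch at the case's +y end: 0 upright (at rest, or closed over the flange), about 0.2 when pushed out by the passing flange. Flanges meet the sloped latch heads some 17 mm above home; resistance rises to 6 to 14 N in all, drops suddenly 7 to 9 mm above home; the hooks close at 2 to 3 mm, then the rim meets the plinth
- latch_right (a joint): the same at the case's -y end
- round_block: bystander: round carved printing block, 70 mm across, 28 mm high, origin at its underside; leave it
- oil_stone: bystander: grey whetstone 45 x 140 x 20 mm, origin at its underside; leave it
- thread_spool: bystander: spool of red thread 38 mm across, 50 mm high, origin at its underside; leave it
Not all that is in view belongs to the job. Leave any red look-alike of the printing_block alone. Leave any purple look-alike of the case alone.

How it is judged:
On the way, in this order (a step that is already met when the one before it is completed fails the run):
1. the printing block lies in the well of the case, carved face up, let go (x of block_mid in the frame of well between -0.006 and 0.006 m and y of block_mid in the frame of well between -0.006 and 0.006 m and z of block_mid in the frame of well between 0.008 and 0.0145 m and angle between block_mid's own z axis and vertical below 0.1 rad and contact force between the fingers and printing_block below 0.2 N), for 0.2 s.
2. the cover is snapped on: home on the case, both latches closed over its flanges (x of cover_grip in the frame of well between -0.005 and 0.005 m and y of cover_grip in the frame of well between -0.005 and 0.005 m and z of cover_grip in the frame of well between 0.042 and 0.048 m and angle between cover_grip's own z axis and vertical below 0.04 rad and value of joint each of latch_left, latch_right below 0.08 rad), for 0.1 s.
At the end, for the whole second after the job is handed in: Block flat in the well (within 6 mm); cover home over it (5 mm sideways, 1 mm of full depth, 0.04 rad level), both latches closed (under 0.08 rad), fingers still on the cover (over 3 N), which bears on the case with more than 5 N, its weight included (x of block_mid in the frame of well between -0.006 and 0.006 m and y of block_mid in the frame of well between -0.006 and 0.006 m and z of block_mid in the frame of well between 0.008 and 0.0145 m and angle between block_mid's own z axis and vertical below 0.1 rad and x of cover_grip in the frame of well between -0.005 and 0.005 m and y of cover_grip in the frame of well between -0.005 and 0.005 m and z of cover_grip in the frame of well between 0.042 and 0.047 m and angle between cover_grip's own z axis and vertical below 0.04 rad and value of joint each of latch_left, latch_right below 0.08 rad and contact force between cover and case above 5 N and contact force between the fingers and cover above 3 N); the arm keeps its last pose, push and grip.
It fails at once if the round carved block is moved more than 3 cm (distance of round_block from where it was at the start of the episode above 0.03 m).
It fails at once if the oil stone is moved more than 3 cm (distance of oil_stone from where it was at the start of the episode above 0.03 m).
It fails at once if the spool of thread is moved more than 3 cm (distance of thread_spool from where it was at the start of the episode above 0.03 m).
It also fails if it takes over 72 s, if anything falls off the work surface, if the arm or the gripper's body presses on something with over 40 N, if the wrist force passes 120 N, or if a joint passes its speed limit or range.

## Working session

There is one attempt and no reset: what is moved stays moved. The work goes in short steps, Python scripts to look and compute and a shell command to move; the robot and the scene stay as the last step left them, time stands still between calls to the robot, and variables do not carry over. Pictures are saved under pics/ and viewed, at most 10 in all, crops included, and the job is handed in when it is done.

```bash
mkdir -p pics
cat > h.py <<'E'
import numpy as np, cv2
from bench import *
def snap(n,f):
    im=get_image(n); cv2.imwrite(f'pics/{f}.png',im[:,:,::-1]); return im
def ray(c,u,v):
    f=200/np.tan(np.radians(c['fovy'])/2)
    R=np.array(c['R']);t=np.array(c['t'])
    return -R.T@t, R.T@np.array([(u-c['cx'])/f,(v-c['cy'])/f,1])
def plane(c,u,v,z):
    o,d=ray(c,u,v); return (o+d*(z-o[2])/d[2])[:2]
def proj(c,X):
    f=200/np.tan(np.radians(c['fovy'])/2)
    p=np.array(c['R'])@np.array(X)+np.array(c['t']); return p[:2]/p[2]*f+[c['cx'],c['cy']]
E
python3 - <<'E'
from h import *
print(get_state())
a=snap('top','t0');b=snap('side','s0')
for n in('top','side','wrist'):
    print(n,get_calibration(n))
E
```

```text
{'time': 0.0, 'joint_positions': array([ 1.15712677,  0.32186256, -0.07009692,  1.45171063,  0.02259855,
        1.37078339, -0.05690335]), 'qd': array([-0.00203111, -0.00016189, -0.0021912 , -0.00066538,  0.00061141,
        0.00021495,  0.00021012]), 'joint_torque': array([-4.98085483e-04, -4.91291392e+01, -4.04096385e-01, -3.12528384e+01,
       -6.39036368e-02,  4.38928034e-02,  1.81639948e-04]), 'position': array([ 0.26934867, -0.59088302,  0.19391808]), 'tool_rot': array([-3.06812827e+00, -6.66482348e-01,  8.01794741e-04]), 'ft_force': array([ 0.12882763, -0.34761199, -0.32528969]), 'torque': array([-0.04000807,  0.01004154,  0.02662202]), 'grip_force': 0.0, 'grip_width': 0.9978723806150785}
top {'fovy': 48.784022645083056, 'cx': 324.24517299148897, 'cy': 190.34364466301258, 'R': array([[-0.02542273, -0.99962938, -0.00973579],
       [-0.99386912,  0.02632209, -0.10738395],
       [ 0.10760041,  0.00694611, -0.99416996]]), 't': array([0.02730482, 0.53583918, 1.4730895 ])}
side {'fovy': 57.926897956556175, 'cx': 317.62509020212366, 'cy': 199.649396124204, 'R': array([[-9.99610181e-01, -1.39737534e-02,  2.41706453e-02],
       [-2.79016850e-02,  4.69269500e-01, -8.82614090e-01],
       [ 9.90884954e-04, -8.82944432e-01, -4.69476462e-01]]), 't': array([0.55053537, 0.05965065, 1.04100539])}
wrist {'fovy': 68.26458693023893, 'cx': 322.92997624254053, 'cy': 197.0010721703749, 'R': array([[ 0.41653188, -0.90912047, -0.00108366],
       [-0.87000191, -0.39895425,  0.28971051],
       [-0.26381408, -0.11973087, -0.95711371]]), 't': array([-0.64908753, -0.03434316,  0.38925155])}
```

View pics/t0.png

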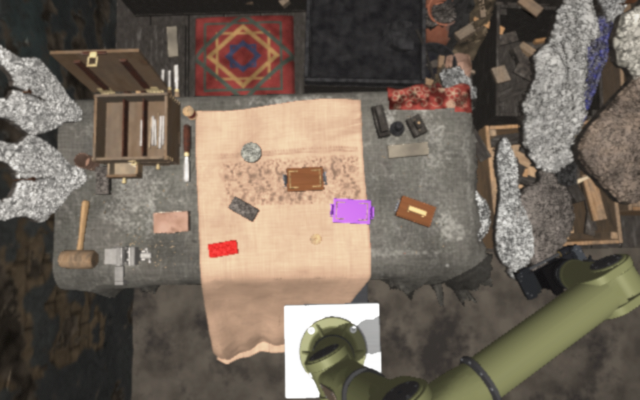

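View pics/s0.png

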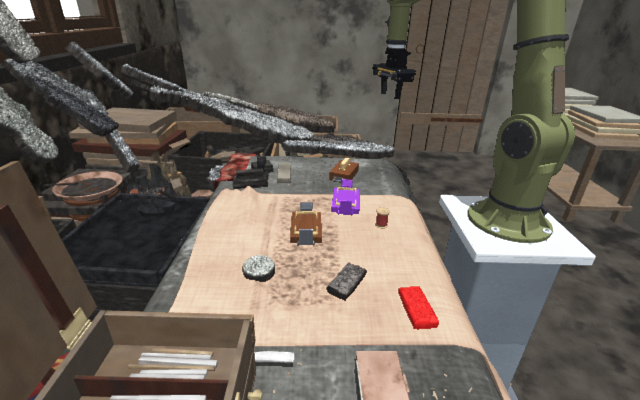

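Candidates for the printing block are the dark slab at top (243,208), the red slab at (223,248), which is the look-alike, and the grey bar at (408,150), which is about 42 px and so the 140 mm whetstone. The dark slab fits. For the case, the wooden one at (305,179) fits, and the purple one at (351,211) is the look-alike. The cover is at (415,211) with its pale bar. I'll confirm with an enlarged crop.

Run:
```python
from h import *
a=cv2.imread('pics/t0.png');b=cv2.imread('pics/s0.png')
c=cv2.resize(a[130:265,200:440],None,fx=3.3,fy=3.3,interpolation=cv2.INTER_CUBIC)[:, :800]
# side crops
d1=cv2.resize(b[195:305,235:375],(400,300)[:2],interpolation=cv2.INTER_CUBIC)
c=cv2.resize(c,(560,315)); cv2.imwrite('pics/crop0.png',c)
d2=cv2.resize(b[150:205,310:380],(382,300),interpolation=cv2.INTER_CUBIC)
bot=np.hstack([d1[:285],d2[:285]])
o=np.zeros((600,800,3),np.uint8); o[:315,:560]=c; o[315:,:782]=bot
cv2.imwrite('pics/crop0.png',o)
```

```text
(no output)
```

View pics/crop0.png

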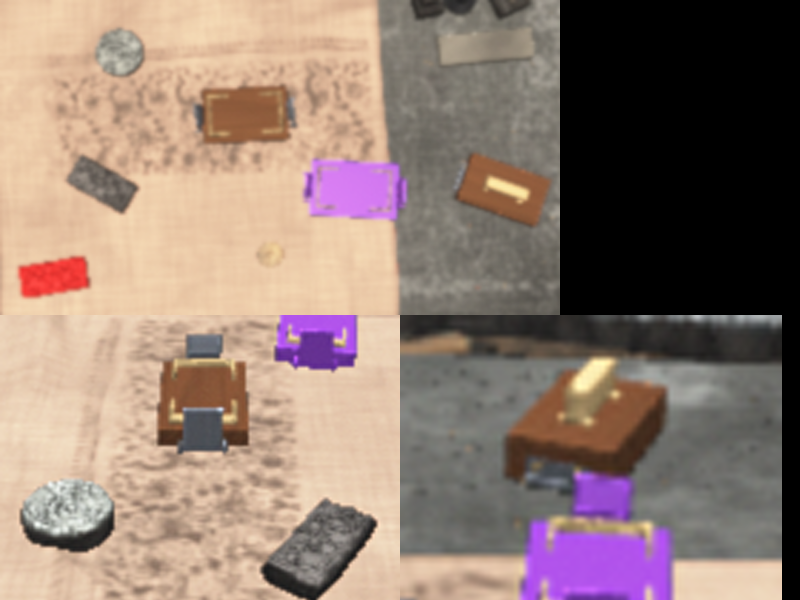

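The crop confirms it: the dark carved slab is the block, the brown plinth with steel ends is the case, and the brown box with the pale bar is the cover. Next I'll measure coarse poses.

Run:
```python
from h import *
a=cv2.imread('pics/t0.png');c=get_calibration('top')
hsv=cv2.cvtColor(a,cv2.COLOR_BGR2HSV)
def blob(m,seed,win,z,name):
    w=np.zeros_like(m);u,v=seed;w[v-win:v+win,u-win:u+win]=m[v-win:v+win,u-win:u+win]
    n,l,s,_=cv2.connectedComponentsWithStats(w)
    k=1+np.argmax(s[1:,4]); cn,_=cv2.findContours((l==k).astype(np.uint8),0,1)
    r=cv2.minAreaRect(max(cn,key=cv2.contourArea)); p=np.array([plane(c,*q,z) for q in cv2.boxPoints(r)])
    e=[p[1]-p[0],p[2]-p[1]];e.sort(key=np.linalg.norm)
    print(name,'ctr',p.mean(0).round(4),'size',[np.linalg.norm(x).round(4) for x in e],'long ang deg',np.degrees(np.arctan2(e[1][1],e[1][0])).round(1)%180)
H,S,V=cv2.split(hsv)
brown=((S>110)&(V<190)&(H<20)).astype(np.uint8)
blob(((V<140)).astype(np.uint8),(243,208),25,.024,'block')
blob(brown,(305,179),28,.022,'case')
blob(brown,(415,211),28,.031,'cover')
pale=((S<150)&(V>170)&(H>15)&(H<40)).astype(np.uint8)
blob(pale,(416,211),14,.057,'bar')
for n,u,v,z in(('spool',315,239,.05),('round',251,152,.028),('oil',408,150,.02)):print(n,plane(c,u,v,z))
s=get_state();print(s['position'])
from scipy.spatial.transform import Rotation as R
print(R.from_rotvec(s['tool_rot']).as_matrix().round(3))
w=get_calibration('wrist');print(-np.array(w['R']).T@np.array(w['t']))
```

```text
block ctr [0.4827 0.2896] size [np.float64(0.0458), np.float64(0.095)] long ang deg 59.0
case ctr [0.5799 0.0785] size [np.float64(0.0796), np.float64(0.124)] long ang deg 88.5
cover ctr [ 0.4579 -0.2927] size [np.float64(0.0714), np.float64(0.121)] long ang deg 69.0
bar ctr [ 0.457  -0.2924] size [np.float64(0.0214), np.float64(0.0636)] long ang deg 68.6
spool [0.37253724 0.04804795]
round [0.6760071  0.26233264]
oil [ 0.66978505 -0.27929335]
[ 0.26940498 -0.59093828  0.19406806]
[[ 0.91   0.415 -0.001]
 [ 0.415 -0.91   0.002]
 [-0.    -0.002 -1.   ]]
[ 0.34317708 -0.55719467  0.38180418]
```

```bash
python3 -m crank '[[1,0.25,0.25,0,0.02],[1,0.5,0.5,0,0.045],[1,0.75,0.75,0,0.07],[1,1,1,0,0.096],[1,1,1,0,0.096]]' 30
python3 - <<'E'
from h import *
c=get_calibration('wrist'); np.save('cw1',c,allow_pickle=True); snap('wrist','w1')
E
python3 -m crank '[[1,0,0.25,0,0],[1,0,0.5,0,0],[1,0,0.75,0,0],[1,0,1,0,0]]'
python3 -m crank '[[1,0,0.25,0,0],[1,0,0.5,0,0],[1,0,0.75,0,0],[1,0,1,0,0]]'
python3 -m crank '[[1,0,0.25,0,0],[1,0,0.5,0,0],[1,0,0.75,0,0],[1,0,1,0,0]]'
python3 -m crank '[[1,0.03,0.2,0,0],[1,0.06,0.4,0,0],[1,0.06,0.4,0,0],[1,0.06,0.4,0,0],[1,0.06,0.4,0,0]]'
python3 - <<'E'
from h import *
c=get_calibration('wrist'); np.save('cw2',c,allow_pickle=True); a=snap('wrist','w2')
s=get_state();print(s['position'],s['joint_positions'])
E
```

```text
time: 0.72
position: [0.4726, -0.3872, 0.1948]
tool_rot: [-2.727, -1.557, -0.002]
ft_force: [-0.1, 0.6, 0.7]
grip_width: 1.001
grip_force: 0.0
time: 1.27
position: [0.4691, -0.1903, 0.1948]
tool_rot: [-2.734, -1.548, 0.001]
ft_force: [-0.1, -0.1, 0.9]
grip_width: 0.999
grip_force: 0.0
time: 1.78
position: [0.4692, 0.0096, 0.1949]
tool_rot: [2.734, 1.547, -0.0]
ft_force: [0.4, -0.6, 0.8]
grip_width: 0.999
grip_force: 0.0
time: 2.28
position: [0.4696, 0.2093, 0.195]
tool_rot: [2.734, 1.547, -0.0]
ft_force: [0.6, 0.5, -0.1]
grip_width: 0.997
grip_force: 0.0
time: 2.9
position: [0.4821, 0.2867, 0.1949]
tool_rot: [2.734, 1.545, -0.001]
ft_force: [0.1, -0.4, 0.5]
grip_width: 1.001
grip_force: 0.0
[0.48215921 0.28682505 0.19505849] [ 0.20117708  0.22778585 -0.89879945  1.65129986  0.18336481  1.35102362
 -1.26757789]
```

View pics/w2.png

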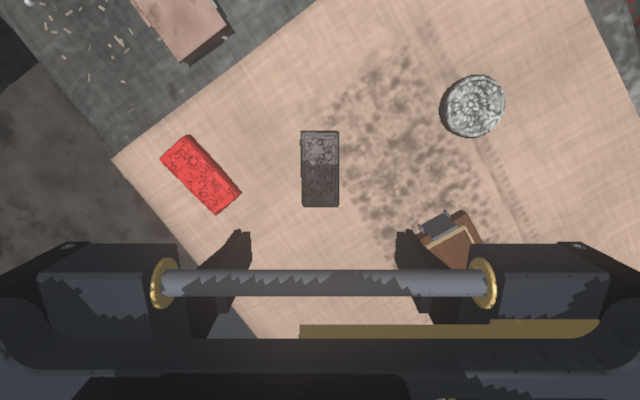

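The wrist view shows the block at columns 301–339, rows 131–207, well aligned with the tool, with the shadow and carved texture up. I'll refine from this view.

```bash
cat >> h.py <<'E'
def rect(m,seed,c,z,name,win=None):
    m=m.astype(np.uint8)
    if win: w=np.zeros_like(m);x0,y0,x1,y1=win;w[y0:y1,x0:x1]=m[y0:y1,x0:x1];m=w
    m=cv2.morphologyEx(m,cv2.MORPH_CLOSE,np.ones((5,5)))
    n,l,s,_=cv2.connectedComponentsWithStats(m)
    k=1+np.argmax(s[1:,4]); cn,_=cv2.findContours((l==k).astype(np.uint8),0,1)
    q=max(cn,key=cv2.contourArea)[:,0].astype(float)
    P=np.array([plane(c,*x,z) for x in q])  # contour cast on the plane
    r=cv2.minAreaRect((P*1000).astype(np.float32)); b=cv2.boxPoints(r)/1000
    e=[b[1]-b[0],b[2]-b[1]];e.sort(key=np.linalg.norm)
    ang=np.degrees(np.arctan2(e[1][1],e[1][0]))%180
    print(name,'ctr',b.mean(0).round(4),'size',[round(float(np.linalg.norm(x)),4) for x in e],'ang',ang.round(2),'px',s[k])
    return b,ang
E
python3 - <<'E'
from h import *
from scipy.spatial.transform import Rotation as R
a=cv2.imread('pics/w2.png');c=np.load('cw2.npy',allow_pickle=True).item()
V=cv2.cvtColor(a,cv2.COLOR_BGR2HSV)[:,:,2]
for t in(110,130,150): rect(V<t,0,c,.024,'block',(270,100,370,225))
s=get_state();print(s['position'],R.from_rotvec(s['tool_rot']).as_matrix().round(4)[:,1])
H,S,V=cv2.split(cv2.cvtColor(cv2.imread('pics/w1.png'),cv2.COLOR_BGR2HSV))
c1=np.load('cw1.npy',allow_pickle=True).item()
print(proj(c1,[.458,-.292,.03]))
E
```

```text
block ctr [0.4829 0.2946] size [0.046, 0.0948] ang 59.87 px [ 300  131   39   76 2332]
block ctr [0.4832 0.2945] size [0.0472, 0.0941] ang 59.03 px [ 300  131   40   76 2803]
block ctr [0.4928 0.2894] size [0.0712, 0.0953] ang 59.03 px [ 299  130   60   77 3057]
[0.48215921 0.28682505 0.19505849] [ 0.8565 -0.5161  0.001 ]
[269.42926906 113.72585839]
```

```bash
python3 -m crank '[[1,0.004,0.033,-0.25,0],[1,0.004,0.033,-0.5,0],[1,0.004,0.033,-0.75,0],[1,0.004,0.033,-0.94,0],[1,0.004,0.033,-0.94,0]]' 20
python3 -m crank '[[1,0,0,0,0],[0.4,0,0,0,0],[0.4,0,0,0,0],[0.4,0,0,0,0],[0.4,0,0,0,0]]'
python3 -m crank '[[0.4,0,0,0,0],[0.4,0,0,0,0],[0.4,0,0,0,0]]'
python3 -m crank '[[0.4,0,0,0.2,0],[0.4,0,0,0.45,0],[0.4,0,0,0.45,0],[0.4,0,0,0.45,0]]'
python3 - <<'E'
from h import *
c=get_calibration('wrist'); np.save('cw3',c,allow_pickle=True); a=snap('wrist','w3')
print(get_state())
E
```

```text
time: 3.58
position: [0.4805, 0.2925, 0.0046]
tool_rot: [2.734, 1.547, -0.01]
ft_force: [0.4, -0.4, 0.6]
grip_width: 1.001
grip_force: 0.0
time: 4.2
position: [0.4826, 0.2952, 0.0073]
tool_rot: [2.733, 1.549, 0.001]
ft_force: [-0.8, -0.0, -1.2]
grip_width: 0.63
grip_force: 0.0
time: 4.58
position: [0.4824, 0.2951, 0.007]
tool_rot: [2.733, 1.549, -0.0]
ft_force: [-0.6, -0.2, 0.2]
grip_width: 0.412
grip_force: 0.0
time: 5.08
position: [0.4823, 0.2947, 0.0967]
tool_rot: [2.733, 1.548, -0.001]
ft_force: [-0.3, -0.8, 0.1]
grip_width: 0.401
grip_force: 0.0
{'time': 5.125, 'joint_positions': array([ 0.15244433,  0.32953249, -0.87756848,  1.76381451,  0.27278435,
        1.17798206, -1.34487547]), 'qd': array([-0.0032581 ,  0.01202005,  0.00438875,  0.01020441, -0.00281092,
        0.0011345 ,  0.00076498]), 'joint_torque': array([-7.18557928e-02, -3.68613589e+01, -7.92439520e+00, -2.91561735e+01,
       -4.59403242e-02, -1.01109857e-01, -9.56231961e-04]), 'position': array([0.48182492, 0.2944768 , 0.09604363]), 'tool_rot': array([ 2.73314969,  1.54839421, -0.00279801]), 'ft_force': array([-0.30911591,  0.80985261,  0.13950509]), 'torque': array([-0.03605936, -0.04209728,  0.03134324]), 'grip_force': 0.0, 'grip_width': 0.39920214697166023}
```

View pics/w3.png

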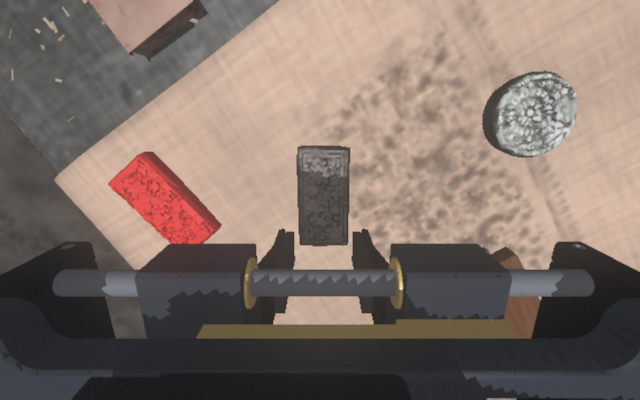

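The block stayed down at columns 298–350, rows 147–245, and the fingers closed to 35 mm without touching it. I'll check the geometry against the state.

Run:
```python
from h import *
a=cv2.imread('pics/w3.png');c=np.load('cw3.npy',allow_pickle=True).item()
V=cv2.cvtColor(a,cv2.COLOR_BGR2HSV)[:,:,2]
for t in(100,120,130): rect(V<t,0,c,.024,'block',(285,130,365,248))
s=get_state()
print('tcp px',proj(c,s['position']),s['position'])
for z in (0,.024): print(proj(c,[.4822,.2947,z]))
print('camera',-np.array(c['R']).T@c['t'])
R=np.array(c['R']);print(R.round(3))
snap('side','s3')
im=cv2.imread('pics/s3.png')[200:340,230:450]; cv2.imwrite('pics/s3c.png',cv2.resize(im,None,fx=3.6,fy=3.6))
```

```text
block ctr [0.4836 0.2954] size [0.0467, 0.0955] ang 59.46 px [ 297  146   53  100 4010]
block ctr [0.4836 0.2954] size [0.0467, 0.0955] ang 59.4 px [ 297  146   53  100 4748]
block ctr [0.4836 0.2953] size [0.0468, 0.0955] ang 59.27 px [ 297  146   53  100 5014]
tcp px [321.58455084 230.92884455] [0.48182492 0.2944768  0.09604363]
[322.09703095 192.18975637]
[322.05730327 199.3284755 ]
camera [0.52433284 0.36430288 0.28442715]
[[ 0.859 -0.513  0.001]
 [-0.491 -0.821  0.291]
 [-0.148 -0.25  -0.957]]
```

View pics/s3c.png

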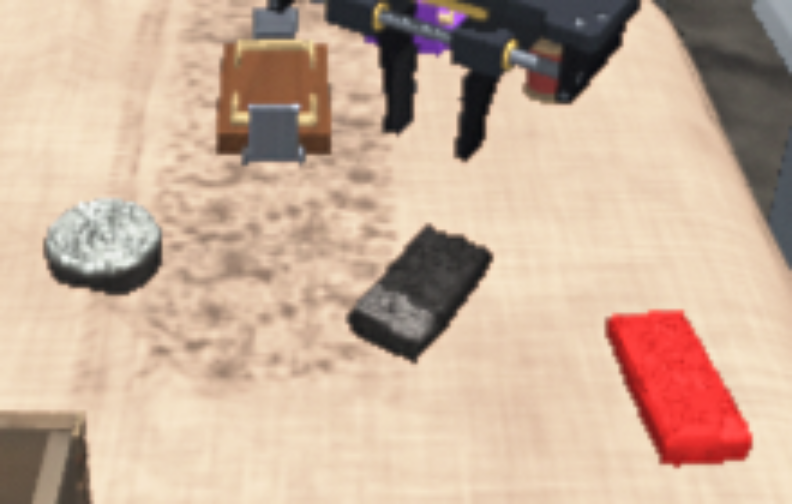

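Run:
```python
from h import *
c=get_calibration('side');s=get_state();p=s['position']
y=np.array([.8565,-.516,0])
print('tcp',proj(c,p),[proj(c,p+y*k) for k in(-.0175,.0175)])
# block top corners predicted
for z in(0,.024):
  print(z,[proj(c,np.array([.4836,.2954,z])+y*k*.0235+np.array([.516,.8565,0])*j*.0485).round(1) for k,j in((-1,-1),(-1,1),(1,1),(1,-1))])
# two-view tcp from side tips
o,d=ray(c,349.5,239.5); 
for z in(.03,.06,.096): print(z,plane(c,349.5,239.5,z))
# camera centre of wrist in tool
```

```text
tcp [350.62732211 248.64160906] [array([358.35662166, 251.48746194]), array([343.06384664, 245.856811  ])]
0 [array([366.3, 276.8]), array([345.9, 303. ]), array([326. , 294.1]), array([347.6, 269.4])]
0.024 [array([367.2, 268.3]), array([346.6, 294.1]), array([326.4, 285.3]), array([348.3, 260.9])]
0.03 [0.47133945 0.16462067]
0.06 [0.47613482 0.20884525]
0.096 [0.48188926 0.26191474]
```

Run:
```python
from h import *
cs=get_calibration('side');cw=get_calibration('wrist')
def tri(ra,rb):
    (o1,d1),(o2,d2)=ra,rb
    k=np.linalg.lstsq(np.c_[d1,-d2],o2-o1,rcond=None)[0]
    A,B=o1+d1*k[0],o2+d2*k[1]; return ((A+B)/2).round(4),np.linalg.norm(A-B).round(4)
im=cv2.imread('pics/w3.png');V=cv2.cvtColor(im,cv2.COLOR_BGR2HSV)[:,:,2]
ims=cv2.imread('pics/s3.png')
print(tri(ray(cs,349.5,239.5),ray(cw,322,232)), get_state()['position'])
# 4 ref: round block centre top, and block corner in both
print('block corner',tri(ray(cs,366.1,270.8),ray(cw,300,243)))
a=snap('wrist','w3b');t=snap('top','t3')
A=cv2.resize(a[130:330,200:440,::-1],(480,400),interpolation=2)
B=cv2.resize(ims[180:310,310:400],(320,462),interpolation=2)
C=np.zeros((600,800,3),np.uint8);C[:400,:480]=A;C[:462,480:]=B
D=cv2.resize(t[170:230,200:280,::-1],(266,200),interpolation=2);C[400:,:266]=D
cv2.imwrite('pics/c3.png',C)
```

```text
(array([0.4871, 0.3043, 0.1246]), np.float64(0.0013)) [0.48164402 0.29434826 0.09569765]
block corner (array([0.4392, 0.2651, 0.0166]), np.float64(0.0019))
```

View pics/c3.png

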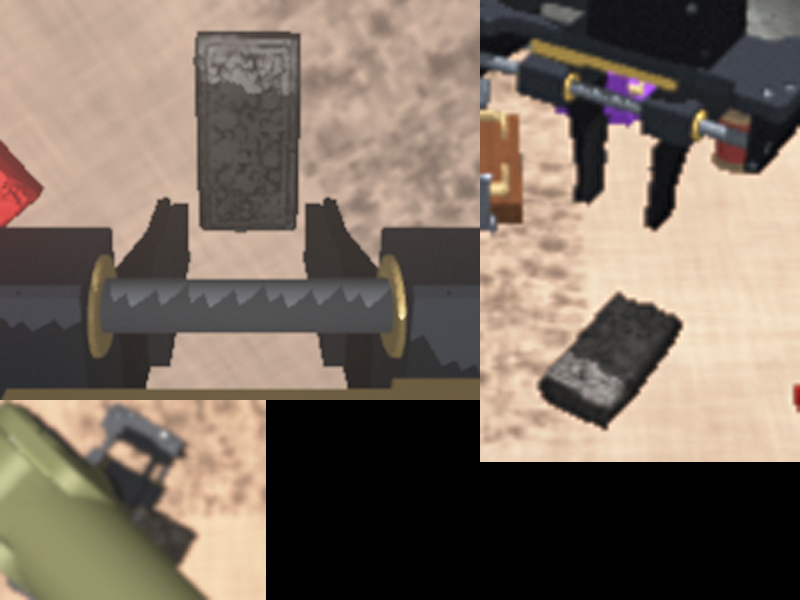

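The triangulated fingertips are about 29 mm higher than the reported TCP. That explains the empty grasp, because the fingers closed above the block. I'll open and descend in steps, watching the force.

```bash
python3 -m crank '[[0.8,0,0,0,0],[0.8,0,0,0,0],[0.8,0,0,0,0],[0.8,0,0,0,0],[0.8,0,0,0,0]]'
python3 -m crank '[[0.8,0.005,0.005,-0.2,0],[0.8,0.005,0.005,-0.4,0],[0.8,0.005,0.005,-0.5,0],[0.8,0.005,0.005,-0.5,0]]'
python3 -m crank '[[0.8,0,0,-0.02,0],[0.8,0,0,-0.04,0],[0.8,0,0,-0.04,0],[0.8,0,0,-0.04,0]]'
python3 - <<'E'
from h import *
a=snap('side','s4'); w=snap('wrist','w4'); np.save('cw4',get_calibration('wrist'),allow_pickle=True)
print(get_state()['position'],get_state()['ft_force'])
B=cv2.resize(a[200:320,290:410,::-1],(400,400),interpolation=2)
A=cv2.resize(w[130:330,200:440,::-1],(400,334),interpolation=2)
C=np.zeros((400,800,3),np.uint8);C[:,:400]=B;C[:334,400:]=A;cv2.imwrite('pics/c4.png',C)
E
```

```text
time: 5.9
position: [0.4825, 0.2952, 0.0971]
tool_rot: [2.733, 1.549, 0.0]
ft_force: [0.2, 0.1, -0.1]
grip_width: 0.785
grip_force: 0.0
time: 6.4
position: [0.4825, 0.2957, -0.0039]
tool_rot: [-2.733, -1.549, 0.004]
ft_force: [0.1, 0.6, -0.0]
grip_width: 0.798
grip_force: 0.0
time: 6.9
position: [0.4837, 0.2962, -0.0105]
tool_rot: [2.733, 1.548, 0.001]
ft_force: [0.7, 0.2, -0.5]
grip_width: 0.799
grip_force: 0.0
[ 0.48364989  0.29624021 -0.01060723] [-0.09629679  0.05549069 -1.14693227]
```

View pics/c4.png

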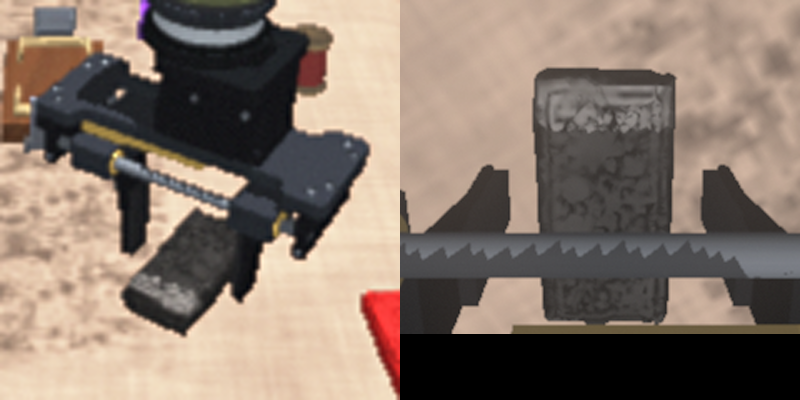

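```bash
python3 -m crank '[[0.8,0,0,-0.02,0],[0.8,0,0,-0.045,0],[0.8,0,0,-0.045,0],[0.4,0,0,-0.045,0],[0.4,0,0,-0.045,0]]' 20
python3 -m crank '[[0.4,0,0,0,0],[0.4,0,0,0,0],[0.4,0,0,0,0],[0.4,0,0,0,0],[0.4,0,0,0,0]]'
```

```text
time: 7.62
position: [0.4835, 0.2963, -0.0198]
tool_rot: [2.733, 1.549, 0.0]
ft_force: [-0.5, -0.2, -0.6]
grip_width: 0.652
grip_force: 0.0
time: 8.25
position: [0.4835, 0.2962, -0.0198]
tool_rot: [2.733, 1.549, 0.0]
ft_force: [-0.1, -0.3, 1.9]
grip_width: 0.532
grip_force: 20.0
```

```bash
python3 -m crank '[[0.4,0,0,0.2,0],[0.4,0,0,0.45,0],[0.4,0,0,0.7,0],[0.4,0,0,0.7,0]]'
python3 -m crank '[[0.4,0.12,-0.18,0,0.02],[0.4,0.24,-0.36,0,0.04],[0.4,0.36,-0.55,0,0.06],[0.4,0.48,-0.75,0,0.082],[0.4,0.48,-0.75,0,0.082]]'
python3 -m crank '[[0.4,0,-0.2,0,0],[0.4,0,-0.45,0,0],[0.4,0,-0.73,0,0],[0.4,0,-0.73,0,0],[0.4,0,-0.73,0,0]]'
python3 - <<'E'
from h import *
from scipy.spatial.transform import Rotation as R
c=get_calibration('wrist'); np.save('cw5',c,allow_pickle=True);s=get_state(); a=snap('wrist','w5')
print(s['position'],R.from_rotvec(s['tool_rot']).as_matrix().round(4)[:,1],s['grip_force'],s['joint_positions'])
E
```

```text
time: 8.75
position: [0.4858, 0.2981, 0.1242]
tool_rot: [2.733, 1.548, 0.012]
ft_force: [-0.3, 0.2, -1.0]
grip_width: 0.527
grip_force: 20.0
time: 9.38
position: [0.5809, 0.14, 0.1178]
tool_rot: [-2.257, -2.185, 0.005]
ft_force: [-0.9, 0.0, -0.8]
grip_width: 0.533
grip_force: 20.0
time: 10.0
position: [0.5786, 0.0012, 0.1192]
tool_rot: [-2.247, -2.193, 0.0]
ft_force: [-0.3, 0.3, -0.6]
grip_width: 0.531
grip_force: 20.0
[0.57862206 0.00118803 0.11922711] [ 0.9997 -0.0246 -0.0014] 19.999183122999966 [ 0.68238042  0.33566388 -0.86968074  1.70552353  0.26926899  1.22777661
 -0.27634222]
```

View pics/w5.png

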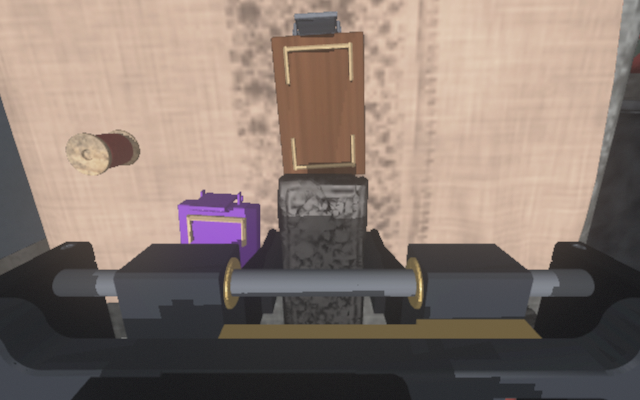

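Run:
```python
from h import *
a=cv2.imread('pics/w5.png');c=np.load('cw5.npy',allow_pickle=True).item()
H,S,V=cv2.split(cv2.cvtColor(a,cv2.COLOR_BGR2HSV))
print('lip px',a[100,286],a[55,286],a[46,320],'wood',a[100,320],a[100,278])
m=(V>165)&(S<140)
w=(278,40,360,175)
b,ang=rect(m,0,c,.030,'lips raw',w)
# all pale pixels minus components touching window edge
mm=np.zeros(m.shape,np.uint8);mm[38:174,280:357]=m[38:174,280:357]
n,l,s,_=cv2.connectedComponentsWithStats(mm)
for i in range(1,n):
    if s[i,4]>8: print(s[i])
wood=(S>105)&(V<175)
rect(wood,0,c,.022,'plinth',(262,25,375,172))
# block front edge profile
print(V[170:215,300:345].mean(1).round(0))
print('cols',V[230,270:380])
```

```text
lip px [ 76  99 134] [146 186 213] [141 178 204] wood [ 74  96 132] [ 76  97 132]
lips raw ctr [0.5783 0.1186] size [0.0301, 0.0577] ang 1.92 px [284  42  69  42 479]
[284  42  69  42 474]
[351 135   3  28  73]
[292 138  15  33 116]
[280 145   3  29  56]
plinth ctr [0.5793 0.0831] size [0.0787, 0.119] ang 91.89 px [ 272   32   91  140 9493]
[ 91.  91.  91.  80.  65.  65.  65.  66.  68.  70.  75.  80.  84.  88.
 100. 124. 137. 134. 127. 121. 115. 116. 123. 130. 135. 134. 129. 117.
 105. 107. 111. 115. 121. 128. 127. 125. 126. 126. 122. 115. 111. 116.
 123. 125. 127.]
cols [ 53  53  54  53  53  56 134 164 161 119  58  60  61  65  71  79  81  76
  63  64  76  83  84  84  84  84  83  82  82  76  67  65  72  76  77  81
  85  83  82  81  81  79  80  80  80  80  79  78  79  79  81  81  82  80
  74  68  70  72  70  63  59  59  59  59  56  69  79  80  77  75  73  70
  72  78  80  75  75  79  82  80  78  78  79  81  81  81  79  73  74  75
  75  71  70  69  67  65 138 176 187 191 140  59  58  58  59  58  59 108
 159 178]
```

Run:
```python
from h import *
a=cv2.imread('pics/w5.png');c=np.load('cw5.npy',allow_pickle=True).item()
H,S,V=cv2.split(cv2.cvtColor(a,cv2.COLOR_BGR2HSV))
m=((V>150)&(S<140)).astype(np.uint8); mm=0*m; mm[38:176,283:358]=m[38:176,283:358]; mm[:,356:]=0
n,l,s,_=cv2.connectedComponentsWithStats(mm)
keep=np.zeros_like(mm)
for i in range(1,n):
    if s[i,4]>15 : keep[l==i]=1; print(s[i])
q=np.argwhere(keep)[:,::-1].astype(float)
P=np.array([plane(c,*x,.029) for x in q])
r=cv2.minAreaRect((P*1000).astype(np.float32));print('lips',r, P.min(0),P.max(0))
ps=cv2.boxPoints(r)/1000; print(ps.mean(0))
# block front top edge at row ~185, z top .163
z=.119+.0198+.024
f=plane(c,322,185,z); s0=np.array([.57862,.00119])
for rr in (184,185,186): 
  f=plane(c,322,rr,z); print('block centre y est',f[1]-.0485)
for row in(230,):
  print('x mid',(plane(c,281,row,z)+plane(c,364,row,z))/2,plane(c,281,row,z)-plane(c,364,row,z))
# row 205 edges
print(V[205,270:380])
cv2.imwrite('pics/c5.png',cv2.resize(a[20:200,240:400],(533,600),interpolation=2))
```

```text
[283  42  71  42 585]
[351 135   4  29 104]
[291 138  16  33 159]
lips ((579.5513916015625, 80.04316711425781), (59.572723388671875, 107.9832763671875), 1.6385680437088013) [0.54839459 0.02531355] [0.61002406 0.13475996]
[0.5795514  0.08004317]
block centre y est -0.003476243961869928
block centre y est -0.003996282599700869
block centre y est -0.004517375596531474
x mid [0.58006728 0.01995387] [-0.04386553  0.00098718]
[189 193 199 204 204 202 199 144  69  78  93 106 111 113 113 103  91 104
 128 143 137 120 112 107 105 113 117 118 115 109 105 100  94 111 134 144
 146 147 149 146 142 136 120 110 117 126 133 131 131 138 130 103 121 141
 145 143 136 106  64  70 108 117 120 134 142 126 100 113 126 141 152 152
 151 124  91 124 144 142 141 137 131 122 112 123 137 140 140 136 126 121
 123 126 126 109  91  87  80 160 196 190 182 173 164 156 148 141 137 136
 136 138]
```

View pics/c5.png

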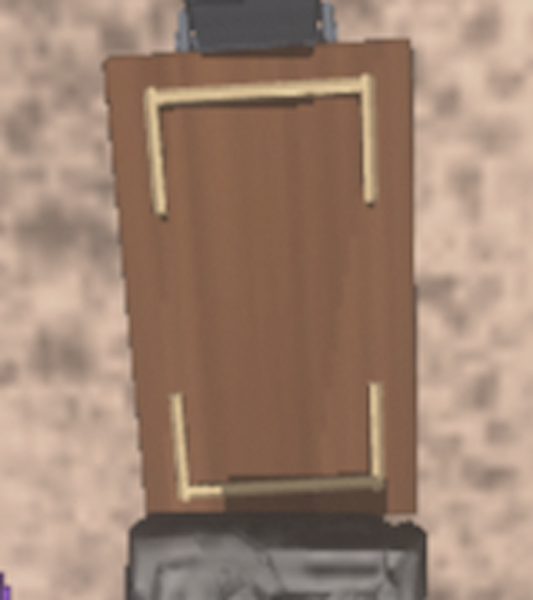

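```bash
python3 -m crank '[[0.4,0.002,0.2,0,0.0083],[0.4,0.002,0.41,0,0.0083],[0.4,0.002,0.41,-0.2,0.0083],[0.4,0.002,0.41,-0.4,0.0083],[0.4,0.002,0.41,-0.485,0.0083]]'
python3 -m crank '[[0.4,0,0,0,0],[0.4,0,0,0,0]]'
python3 - <<'E'
from h import *
from scipy.spatial.transform import Rotation as R
c=get_calibration('wrist'); np.save('cw6',c,allow_pickle=True);s=get_state(); a=snap('wrist','w6'); b=snap('side','s6')
print(s['position'],R.from_rotvec(s['tool_rot']).as_matrix().round(4)[:,1],s['grip_force'])
A=cv2.resize(a[100:300,240:400,::-1],(440,550),interpolation=2)
B=cv2.resize(b[180:280,255:355,::-1],(360,360),interpolation=2)
C=np.zeros((550,800,3),np.uint8);C[:,:440]=A;C[:360,440:]=B;cv2.imwrite('pics/c6.png',C)
E
```

```text
time: 10.68
position: [0.5776, 0.0841, 0.0208]
tool_rot: [-2.185, -2.253, 0.004]
ft_force: [0.4, 0.7, -0.4]
grip_width: 0.531
grip_force: 20.0
time: 10.92
position: [0.581, 0.083, 0.0246]
tool_rot: [2.189, 2.251, 0.003]
ft_force: [1.2, 0.6, -0.5]
grip_width: 0.536
grip_force: 20.0
[0.58102686 0.08300018 0.02464385] [0.9996 0.0281 0.0025] 19.998863842338324
```

View pics/c6.png

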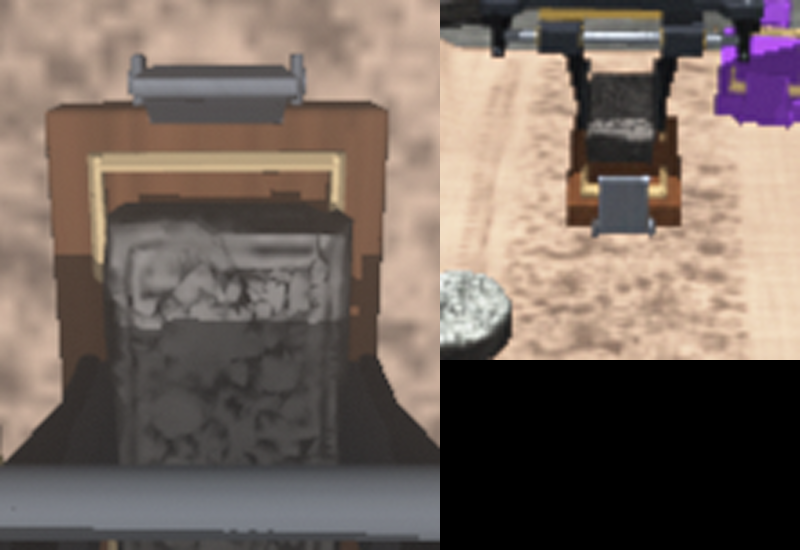

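Run:
```python
from h import *
c=np.load('cw6.npy',allow_pickle=True).item()
F=lambda x,y:(240+x/2.75,100+y/2.75)
g=lambda x,y,z:plane(c,*F(x,y),z).round(4)
zb=.0246+.0198
print('lip outer far L,R',g(91,155,.029),g(346,152,.029))
print('lip inner far L,R',g(103,172,.029),g(333,170,.029))
print('block bottom front L,R',g(110,206,zb),g(350,206,zb))
print('block top front L,R',g(107,232,zb+.024),g(352,232,zb+.024))
print('block side at crop row 440',g(120,440,zb+.024),g(337,440,zb+.024))
print('plinth far corners',g(48,107,.022),g(388,105,.022))
```

```text
lip outer far L,R [0.5497 0.1336] [0.6074 0.136 ]
lip inner far L,R [0.5524 0.1298] [0.6048 0.1318]
block bottom front L,R [0.556  0.1254] [0.6067 0.1269]
block top front L,R [0.5587 0.126 ] [0.6035 0.1273]
block side at crop row 440 [0.5607 0.0835] [0.6037 0.0847]
plinth far corners [0.5388 0.1433] [0.6174 0.1461]
```

```bash
python3 -m crank '[[0.4,0,0.013,0,0],[0.4,0,0.013,0,0],[0.4,0,0.013,0,0]]'
python3 - <<'E'
from h import *
from scipy.spatial.transform import Rotation as R
c=get_calibration('wrist'); np.save('cw7',c,allow_pickle=True);s=get_state(); a=snap('wrist','w7')
print(s['position'],R.from_rotvec(s['tool_rot']).as_matrix().round(4)[:,1])
F=cv2.imread('pics/w7.png');V=cv2.cvtColor(F,cv2.COLOR_BGR2HSV)[:,:,2].astype(int)
print(V[160,262:380]);print(V[195,262:380]);print(V[145:195,320])
E
```

```text
time: 11.4
position: [0.5799, 0.0847, 0.0233]
tool_rot: [2.19, 2.252, 0.0]
ft_force: [1.5, 0.9, -0.2]
grip_width: 0.531
grip_force: 20.0
[0.57992699 0.08470967 0.02326835] [9.996e-01 2.760e-02 3.000e-04]
[131 132 133 133 132 134 131 130 130 126 129 152 159 167 186 167 168 184
 185 185 185 185 186 185 185 185 184 184 185 184 184 184 185 184 184 184
 184 184 184 184 185 184 184 185 185 185 184 184 184 185 184 184 184 184
 185 185 184 184 184 184 184 184 184 183 183 183 184 184 184 183 184 185
 184 182 184 182 184 184 183 183 183 183 183 183 184 183 184 181 182 181
 182 181 182 182 182 182 182 182 182 182 193 204 197 169 155 147 134 129
 129 129 128 130 131 132 132 131 130 129]
[ 83  83  82  82  84  83  82  83  81  82  81  81  85 110 141 115  68  81
 118 141 145 141 133 119 102 101 121 143 151 150 148 141 137 134 135 138
 137 135 131 129 127 126 122 113 112 107 105 108 107 107 102 108 115 112
  99 108 127 131 132 134 126 122 122 130 138 140 142 141 142 144 145 144
 142 142 143 143 146 147 147 147 145 146 143 141 142 144 148 146 143 139
 131 120 123 132 127 108  87  90 107 114 114 107  95  83  77  80 110 125
 114 106 107  96  83  84  83  82  82  82]
[ 83  81  95 119 130 129 130 131 129 129 129 129 126 142 172 184 181 181
 202 203 159 129 129 130 128 129 107  81  71  61  60  60  63  65  66  69
  72  75  79  94 114 117 111 105  97 111 125 128 130 131]
```

Run:
```python
from h import *
c=np.load('cw7.npy',allow_pickle=True).item()
zb=.0233+.0198
L=(plane(c,272.7,160,.028)+plane(c,366.8,160,.028))/2
y=np.array([-.031,.9995])
far=plane(c,320,158.7,.029)
print('lip mid',L,'width',plane(c,366.8,160,.028)-plane(c,272.7,160,.028),'far outer',far)
for l,r in((278.3,366.5),(278.3,368.5)):
  B=(plane(c,l,195,zb+.024)+plane(c,r,195,zb+.024))/2;print('blk mid',B,plane(c,r,195,zb+.024)-plane(c,l,195,zb+.024))
print('front bottom',plane(c,320,171.8,zb),'front top',plane(c,320,184.7,zb+.024))
```

```text
lip mid [0.57776776 0.13401085] width [0.05873377 0.00171253] far outer [0.57790085 0.13499871]
blk mid [0.57976655 0.12285823] [0.04484659 0.00130132]
blk mid [0.58027519 0.12287299] [0.04586388 0.00133084]
front bottom [0.57815847 0.12972819] front top [0.57839927 0.12822811]
```

```bash
python3 -m crank '[[0.4,-0.009,0.002,0,0],[0.4,-0.009,0.002,-0.03,0],[0.4,-0.009,0.002,-0.06,0],[0.4,-0.009,0.002,-0.09,0],[0.4,-0.009,0.002,-0.09,0]]'
python3 -m crank '[[0.4,0,0,0,0],[0.4,0,0,0,0]]'
```

```text
time: 12.08
position: [0.5775, 0.085, 0.0043]
tool_rot: [-2.19, -2.251, 0.001]
ft_force: [0.1, 0.6, -0.1]
grip_width: 0.533
grip_force: 20.0
time: 12.32
position: [0.5783, 0.0852, 0.0053]
tool_rot: [2.19, 2.252, 0.001]
ft_force: [0.1, 0.2, -0.8]
grip_width: 0.528
grip_force: 20.0
```

```bash
python3 -m crank '[[0.4,0,0,-0.008,0],[0.4,0,0,-0.016,0],[0.4,0,0,-0.016,0]]'
python3 -m crank '[[0.75,0,0,0,0],[0.75,0,0,0,0],[0.75,0,0,0,0],[0.75,0,0,0,0],[0.75,0,0,0,0]]'
python3 -m crank '[[0.75,0,0,0.2,0],[0.75,0,0,0.45,0],[0.75,0,0,0.7,0],[0.75,0,0,0.7,0]]'
python3 -m crank '[[1,0,-0.2,0,0],[1,0,-0.4,0,0],[1,0,-0.4,0,0],[1,0,-0.4,0,0]]'
python3 - <<'E'
from h import *
c=get_calibration('wrist'); np.save('cw8',c,allow_pickle=True);s=get_state(); a=snap('wrist','w8');b=snap('side','s8')
print(s['position'])
A=cv2.resize(a[0:240,200:440,::-1],(500,500),interpolation=2)
B=cv2.resize(b[190:260,270:340,::-1],(300,300),interpolation=2)
C=np.zeros((500,800,3),np.uint8);C[:,:500]=A;C[:300,500:]=B;cv2.imwrite('pics/c8.png',C)
E
```

```text
time: 12.7
position: [0.5782, 0.0851, 0.0022]
tool_rot: [2.19, 2.252, 0.0]
ft_force: [-1.3, -0.6, 3.8]
grip_width: 0.532
grip_force: 20.0
time: 13.32
position: [0.578, 0.0852, 0.0019]
tool_rot: [2.191, 2.252, 0.0]
ft_force: [-0.9, 1.0, -0.4]
grip_width: 0.753
grip_force: 0.0
time: 13.82
position: [0.581, 0.0862, 0.1464]
tool_rot: [2.187, 2.248, 0.009]
ft_force: [-0.5, 0.6, -0.3]
grip_width: 0.749
grip_force: 0.0
time: 14.32
position: [0.5775, 0.0057, 0.1411]
tool_rot: [-2.19, -2.251, 0.0]
ft_force: [-0.2, -0.0, 0.9]
grip_width: 0.989
grip_force: 0.0
[0.57753856 0.00569426 0.14113616]
```

View pics/c8.png

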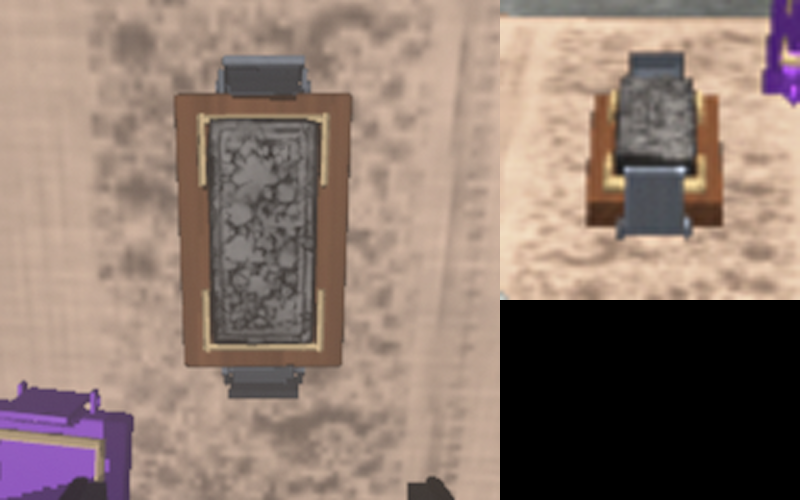

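The block lies in the well, carved face up, inside the lips at crop (208–318,118–343), and both latches are upright. Next I'll measure the case precisely and move to view the cover.

```bash
python3 - <<'E'
from h import *
c=np.load('cw8.npy',allow_pickle=True).item();a=cv2.imread('pics/w8.png')
H,S,V=cv2.split(cv2.cvtColor(a,cv2.COLOR_BGR2HSV))
# plinth top corners: wood incl. everything inside
wood=(((S>100)&(V<175)&(H<20))).astype(np.uint8)
rect(wood,0,c,.022,'plinth',(280,40,372,180))
lips=(V>165)&(S<140)&(V<240)
m=lips.astype(np.uint8);w=0*m;w[50:172,293:360]=m[50:172,293:360]
q=np.argwhere(w)[:,::-1]
P=np.array([plane(c,*x,.029) for x in q]);r=cv2.minAreaRect((P*1000).astype(np.float32));print('lips',r)
rect((V<125)&(S<80),0,c,.046,'block',(297,52,357,168))
E
python3 -m crank '[[1,-0.18,-0.2,0,-0.02],[1,-0.37,-0.45,0,-0.04],[1,-0.37,-0.7,0,-0.0628],[1,-0.37,-0.93,0,-0.0628]]' 40
python3 -m crank '[[1,-0.18,-0.25,0,0],[1,-0.37,-0.5,0,0],[1,-0.37,-0.75,0,0],[1,-0.37,-0.93,0,0],[1,-0.37,-0.93,0,0]]'
python3 -m crank '[[1,0,0,0,0],[1,0,0,0,0]]'
python3 - <<'E'
from h import *
from scipy.spatial.transform import Rotation as R
c=get_calibration('wrist'); np.save('cw9',c,allow_pickle=True);s=get_state(); a=snap('wrist','w9')
print(s['position'],R.from_rotvec(s['tool_rot']).as_matrix().round(4)[:,1],s['joint_positions'])
H,S,V=cv2.split(cv2.cvtColor(a[:,:,::-1].copy(),cv2.COLOR_BGR2HSV))
print(proj(c,[.458,-.2925,.031]))
u,v=proj(c,[.458,-.2925,.031]).astype(int)
W=(max(u-110,0),max(v-130,0),u+110,min(v+130,225))
rect((S>100)&(V<180)&(H<20),0,c,.031,'cover',W)
rect((V>165)&(S<160)&(S>60)&(H>12),0,c,.057,'bar',W)
cv2.imwrite('pics/c9.png',a[:,:,::-1])
E
```

```text
plinth ctr [0.5796 0.0808] size [0.0791, 0.1239] ang 91.92 px [ 284   45   84  130 3400]
lips ((579.5173950195312, 80.34524536132812), (57.21803665161133, 107.13724517822266), 1.8198314905166626)
block ctr [0.5798 0.081 ] size [0.0514, 0.0957] ang 91.68 px [ 298   57   58  109 5332]
time: 14.92
position: [0.5039, -0.1816, 0.1422]
tool_rot: [2.588, 1.778, -0.001]
ft_force: [0.4, -0.2, -0.2]
grip_width: 1.0
grip_force: 0.0
time: 15.55
position: [0.4296, -0.3689, 0.1413]
tool_rot: [-2.592, -1.775, -0.0]
ft_force: [-0.3, 0.7, -1.0]
grip_width: 0.999
grip_force: 0.0
time: 15.8
position: [0.4309, -0.3649, 0.1419]
tool_rot: [-2.587, -1.783, -0.0]
ft_force: [0.0, 1.4, -0.9]
grip_width: 0.997
grip_force: 0.0
[ 0.43093278 -0.36487692  0.14194898] [ 0.9345 -0.3559 -0.    ] [ 1.21053308  0.22554281 -0.63021334  1.71979607  0.13950034  1.24156589
  0.18326979]
[321.58055719 111.64721024]
cover ctr [ 0.4394 -0.286 ] size [0.0285, 0.1165] ang 68.97 px [ 285   46   32  126 1041]
bar ctr [ 0.4608 -0.2942] size [0.0252, 0.0607] ang 68.59 px [311  76  29  72 446]
```

View pics/w9.png

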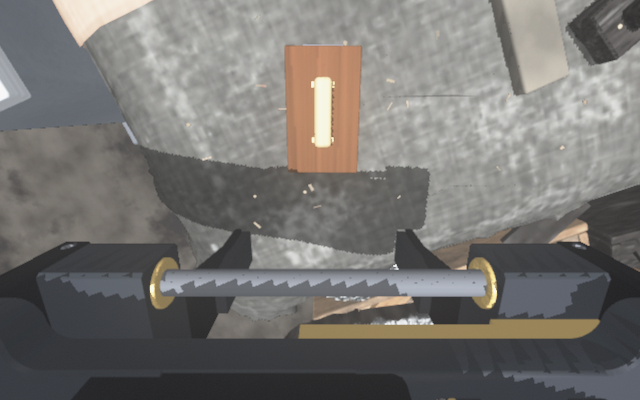

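That was past the 10-picture viewing limit, so I'll use numbers only from here. The picture shows the cover top at about columns 286–361, rows 45–172, with its bar at 314–331, rows 77–147.

Run:
```python
from h import *
c=np.load('cw9.npy',allow_pickle=True).item();a=cv2.imread('pics/w9.png')
H,S,V=cv2.split(cv2.cvtColor(a,cv2.COLOR_BGR2HSV))
W=(278,35,370,178)
rect((S>90)&(H<22)&(V>60)|((V>190)&(H>10)&(H<40)&(S>40)),0,c,.031,'cover',W)
print(a[110,322],a[90,322],a[110,300])
for t in(190,215):
  m=(V>t)&(H>10)&(H<40)&(S<140)
  rect(m,0,c,.057,'bar',(305,65,340,160))
  print('row110',np.where(m[110,300:345])[0]+300,'col322',[np.where(m[65:160,322])[0].min()+65,np.where(m[65:160,322])[0].max()+65])
```

```text
cover ctr [ 0.4579 -0.2931] size [0.0713, 0.1186] ang 68.96 px [ 285   45   76  128 8277]
[229 246 247] [230 246 247] [108 139 190]
bar ctr [ 0.458  -0.2944] size [0.0201, 0.0805] ang 68.79 px [ 311   65   24   95 1587]
row110 [314 315 316 317 318 319 320 321 322 323 324 325 326 327 328 329 330 341
 342 343 344] col322 [np.int64(65), np.int64(147)]
bar ctr [ 0.4584 -0.2932] size [0.0201, 0.059] ang 68.75 px [ 311   77   24   70 1250]
row110 [314 315 316 317 318 319 320 321 322 323 324 325 326 327 328 329 330] col322 [np.int64(77), np.int64(146)]
```

```bash
python3 -m crank '[[0.5,0.07,0.18,0,0],[0.5,0.135,0.36,0,0],[0.5,0.135,0.36,0,0],[0.5,0.135,0.36,0,0],[0.5,0.135,0.36,-0.2,0]]' 40
python3 -m crank '[[0.5,0,0,-0.15,0],[0.5,0,0,-0.3,0],[0.5,0,0,-0.435,0],[0.5,0,0,-0.435,0],[0.5,0,0,-0.435,0]]'
python3 -m crank '[[0.5,0,0,-0.02,0],[0.5,0,0,-0.04,0],[0.5,0,0,-0.04,0],[0.5,0,0,-0.04,0]]'
python3 -c "
from h import *
c=get_calibration('wrist');print(get_state()['position'],get_state()['ft_force'])"
```

```text
time: 16.48
position: [0.459, -0.2978, 0.1043]
tool_rot: [2.585, 1.772, 0.002]
ft_force: [0.2, -0.8, 0.1]
grip_width: 0.541
grip_force: 0.0
time: 17.1
position: [0.4574, -0.2959, 0.0158]
tool_rot: [2.589, 1.777, 0.001]
ft_force: [0.1, -0.7, 0.5]
grip_width: 0.502
grip_force: 0.0
time: 17.6
position: [0.4572, -0.2949, 0.007]
tool_rot: [2.589, 1.779, 0.0]
ft_force: [0.2, -0.3, -0.1]
grip_width: 0.499
grip_force: 0.0
[ 0.45715356 -0.29488075  0.00703141] [ 0.15541025 -0.29854676 -0.06875268]
```

```bash
python3 -m crank '[[0.5,0,0.008,-0.01,0],[0.5,0,0.008,-0.01,0],[0.5,0,0.008,-0.01,0]]'
python3 -m crank '[[0.5,0,0,-0.005,0],[0.5,0,0,-0.005,0],[0.5,0,0,-0.005,0]]'
python3 -m crank '[[0.5,0,0,-0.005,0],[0.5,0,0,-0.005,0],[0.5,0,0,-0.005,0]]'
```

```text
time: 17.98
position: [0.4571, -0.2932, 0.0049]
tool_rot: [2.589, 1.779, 0.0]
ft_force: [0.6, 1.0, -0.4]
grip_width: 0.501
grip_force: 0.0
time: 18.35
position: [0.4571, -0.2934, 0.004]
tool_rot: [2.589, 1.778, 0.0]
ft_force: [0.1, 0.5, 1.9]
grip_width: 0.502
grip_force: 0.6
time: 18.73
position: [0.4572, -0.2934, 0.004]
tool_rot: [2.589, 1.778, -0.001]
ft_force: [-2.0, 1.6, 9.1]
grip_width: 0.501
grip_force: 4.4
```

```bash
python3 -m crank '[[0.5,0,0,0.006,0],[0.5,0,0,0.006,0],[0.1,0,0,0.006,0],[0.1,0,0,0.006,0],[0.1,0,0,0.006,0]]' 50
python3 -m crank '[[0.1,0,0,0,0],[0.1,0,0,0,0],[0.1,0,0,0,0],[0.1,0,0,0,0],[0.1,0,0,0,0]]'
python3 -m crank '[[0.1,0,0,0.05,0],[0.1,0,0,0.2,0],[0.1,0,0,0.4,0],[0.1,0,0,0.65,0],[0.1,0,0,0.65,0]]'
```

```text
time: 19.35
position: [0.457, -0.2932, 0.004]
tool_rot: [-2.59, -1.779, -0.0]
ft_force: [1.1, 0.0, 0.2]
grip_width: 0.248
grip_force: 0.2
time: 19.98
position: [0.457, -0.2932, 0.004]
tool_rot: [-2.59, -1.779, -0.0]
ft_force: [1.1, 0.0, -0.1]
grip_width: 0.179
grip_force: 50.0
time: 20.6
position: [0.4597, -0.2946, 0.1388]
tool_rot: [2.583, 1.774, 0.003]
ft_force: [-0.1, 0.1, -1.5]
grip_width: 0.181
grip_force: 50.0
```

```bash
python3 -m crank '[[0.1,0.15,0.17,0,0.016],[0.1,0.3,0.34,0,0.032],[0.1,0.45,0.51,0,0.048],[0.1,0.605,0.68,0,0.0629],[0.1,0.605,0.68,0,0.0629]]'
python3 -m crank '[[0.1,0,0.2,0,0],[0.1,0,0.45,0,0],[0.1,0,0.68,0,0],[0.1,0,0.68,0,0],[0.1,0,0.68,0,0]]'
python3 -m crank '[[0.1,0,0,0,0],[0.1,0,0,0,0]]'
python3 - <<'E'
from h import *
from scipy.spatial.transform import Rotation as R
c=get_calibration('wrist'); np.save('cw10',c,allow_pickle=True);s=get_state(); a=snap('wrist','w10')[:,:,::-1].copy()
print(s['position'],R.from_rotvec(s['tool_rot']).as_matrix().round(4)[:,1],s['joint_positions'])
H,S,V=cv2.split(cv2.cvtColor(a,cv2.COLOR_BGR2HSV))
z=s['position'][2]-.004+.031
print('pred cover top corners',[proj(c,s['position'][:2].tolist()+[0]+0*np.zeros(3)) if 0 else proj(c,[s['position'][0]+i*.036,s['position'][1]+j*.06,z]).round(0) for i,j in((-1,1),(1,1),(1,-1))])
print('case pred',[proj(c,[.5796+i*.041,.0806+j*.064,.022]).round(0) for i,j in((-1,1),(1,1),(1,-1),(-1,-1))])
rw=(S>90)&(H<22)
for v in(150,170,190,210): print(v,'sat run',[(int(x[0]),int(x[-1])) for x in np.split(np.where(rw[v,200:460])[0]+200,np.where(np.diff(np.where(rw[v,200:460])[0])>1)[0]+1) if len(x)>3])
print(V[100:230,322]); print(S[100:230,322])
E
```

```text
time: 21.22
position: [0.5793, -0.1516, 0.1332]
tool_rot: [-2.179, -2.259, -0.004]
ft_force: [0.4, 0.5, -2.8]
grip_width: 0.177
grip_force: 50.0
time: 21.85
position: [0.5772, -0.023, 0.1334]
tool_rot: [-2.191, -2.251, 0.003]
ft_force: [1.0, -0.3, -0.9]
grip_width: 0.181
grip_force: 50.0
time: 22.1
position: [0.5779, -0.0229, 0.1338]
tool_rot: [-2.193, -2.25, 0.001]
ft_force: [0.8, 0.3, -0.8]
grip_width: 0.182
grip_force: 50.0
[ 0.57790434 -0.02285393  0.13382735] [ 9.997e-01  2.570e-02 -4.000e-04] [ 0.72567345  0.31897854 -0.86967577  1.69031163  0.25536175  1.25180244
 -0.17453642]
pred cover top corners [array([257., 146.]), array([390., 149.]), array([373., 332.])]
case pred [array([282.,   4.]), array([375.,   7.]), array([365., 151.]), array([284., 149.])]
150 sat run [(259, 386)]
170 sat run [(261, 385)]
190 sat run [(263, 384)]
210 sat run [(343, 352), (355, 362)]
[134 146 146 144 142 141 139 135 117  92  88  85  85  89  93 101  93  88
  95  95  89  82  77  96 106  94  89  96 109 121 112  94  93 119 140 144
 146 145 143 141 124  93  95 128 116  87  79  92 116 130 134 135 134 134
 135 134 135 134 135 134 133 134 134 135 134 133 133 133 134 134 134 134
 135 134 134 133 134 134 134 134 133 133 133 134 134 133 132 133 133 134
 133 133 134 133 133 133 134 133 132 132 125 119 121 120 117 115 115 110
 111 119 123 140 163 184 205 216 220 222 224 226 228 230 198 133 132 132
 132 132 132 132]
[ 13  14  14  16  16  16  15  15  15  22  23  24  21  26  19  20  22  20
  19  21  20  25  26  21  19  22  23  21  19  17  20  24  11  13  15  16
  17  18  18  16  12   8   5  12   9  64  84  94 103 110 108 110 108 110
 110 110 108 110 110 108 111 110 110 110 110 111 109 111 112 110 108 110
 111 110 110 113 110 110 110 112 111 111 111 112 110 111 114 111 111 112
 111 113 112 113 111 111 112 111 114 114  96  75  76  79  74  75  75  76
  76  77  77  78  80  80  81  79  79  77  76  74  74  73  81  77  77  77
  77  75  77  77]
```

Run:
```python
from h import *
c=np.load('cw10.npy',allow_pickle=True).item()
z=.1338-.004+.031
M=[]
for v,l,r in((150,258.5,386.5),(170,260.5,385.5),(190,262.5,384.5)):
    A,B=plane(c,l,v,z),plane(c,r,v,z);M.append((A+B)/2);print(v,(A+B)/2,B-A)
M=np.array(M);d=M[0]-M[2];print('ang',np.degrees(np.arctan2(d[1],d[0])))
a=cv2.imread('pics/w10.png').astype(int)
for u in(265,290,322,350,380): print(u,a[142:152,u,2], a[142:152,u,0])
for r in(146.5,147.5,148.5):
  f=plane(c,322,r,z);print('front',r,f,'centre',f-.06*np.array([-.031,.9995]))
```

```text
150 [0.57732266 0.0357914 ] [0.06949033 0.00190844]
170 [0.57789858 0.02475776] [0.06922195 0.00189947]
190 [0.57849807 0.01327276] [0.06894259 0.00189016]
ang 92.98797485860494
265 [204 182 125  85  88  94 105 116 121 123] [159 141  95  61  62  64  69  74  76  76]
290 [ 96 122 118  86  83  96 112 126 131 133] [ 97 128 118  66  58  62  69  76  77  78]
322 [ 94 122 116  87  79  92 116 130 134 135] [ 95 128 115  65  53  58  69  74  77  77]
350 [ 96 120 114  87  82  93 114 123 126 127] [ 94 126 114  65  55  58  68  72  74  75]
380 [182 149  88  85  87 100 119 128 132 133] [141 115  63  57  60  64  72  76  77  79]
front 146.5 [0.57699849 0.03767166] centre [ 0.57885849 -0.02229834]
front 147.5 [0.5770128  0.03713361] centre [ 0.5788728  -0.02283639]
front 148.5 [0.57702713 0.03659451] centre [ 0.57888713 -0.02337549]
```

```bash
python3 -m crank '[[0.1,0.003,0.15,0,0.0008],[0.1,0.003,0.3,0,0.0008],[0.1,0.003,0.45,0,0.0008],[0.1,0.003,0.517,0,0.0008],[0.1,0.003,0.517,-0.1,0.0008]]'
python3 -m crank '[[0.1,0,0,-0.1,0],[0.1,0,0,-0.249,0],[0.1,0,0,-0.249,0],[0.1,0,0,-0.249,0]]'
python3 - <<'E'
from h import *
from scipy.spatial.transform import Rotation as R
c=get_calibration('wrist'); np.save('cw11',c,allow_pickle=True);s=get_state(); a=snap('wrist','w11')[:,:,::-1].astype(int);snap('side','s11')
print(s['position'],R.from_rotvec(s['tool_rot']).as_matrix().round(4)[:,1])
p=s['position'];z=p[2]-.004+.031
print('pred cover top far corners',[proj(c,[p[0]+1e-3+i*.036-.0019,p[1]+.06,z]).round(1) for i in(-1,1)])
print('pred plinth far',[proj(c,[.5796+i*.041-.002,.0806+.064,.022]).round(1) for i in(-1,1)])
print('pred latch top',[proj(c,[.5796+i*.02-.002,.0806+.073,.049]).round(1) for i in(-1,1)])
H,S,V=cv2.split(cv2.cvtColor(a.astype(np.uint8),cv2.COLOR_BGR2HSV))
f=lambda v:[(int(x[0]),int(x[-1])) for x in np.split(np.where(rw[v])[0],np.where(np.diff(np.where(rw[v])[0])>1)[0]+1) if len(x)>3]
rw=(S>85)&(H<22)&(V<175)
rw[:,:220]=0;rw[:,430:]=0
for v in range(110,215,6): print(v,f(v))
for u in(275,285,322,360,370): print(u,'V',V[100:170,u].tolist())
E
```

```text
time: 22.78
position: [0.5801, 0.0828, 0.1148]
tool_rot: [2.181, 2.257, 0.004]
ft_force: [0.5, -0.9, -1.6]
grip_width: 0.182
grip_force: 50.0
time: 23.28
position: [0.5789, 0.0814, 0.0643]
tool_rot: [-2.185, -2.257, 0.0]
ft_force: [-0.1, 1.1, -1.1]
grip_width: 0.179
grip_force: 50.0
[0.57886719 0.08144583 0.0642659 ] [ 9.995e-01  3.210e-02 -1.000e-04]
pred cover top far corners [array([256.1, 145.2]), array([389. , 149.7])]
pred plinth far [array([268.6, 129.6]), array([375.9, 133.3])]
pred latch top [array([292.8, 119.8]), array([352.7, 121.9])]
110 []
116 []
122 []
128 []
134 [(271, 289), (357, 373)]
140 [(271, 289), (357, 373)]
146 []
152 [(259, 386)]
158 [(260, 386)]
164 [(260, 386)]
170 [(260, 385)]
176 [(261, 385)]
182 [(261, 385)]
188 [(261, 384)]
194 [(262, 384)]
200 [(262, 383)]
206 [(275, 303), (342, 370), (372, 378), (380, 383)]
212 [(274, 304), (341, 381)]
275 V [168, 169, 171, 175, 177, 179, 178, 176, 176, 176, 172, 168, 164, 159, 155, 150, 144, 139, 134, 130, 129, 129, 130, 131, 136, 145, 155, 165, 171, 171, 140, 84, 96, 116, 124, 128, 127, 127, 126, 126, 126, 110, 83, 
[... 822 characters left out ...]
]
360 V [173, 177, 180, 181, 174, 162, 150, 139, 130, 131, 134, 136, 140, 141, 140, 140, 138, 138, 144, 151, 159, 166, 172, 175, 178, 182, 186, 189, 190, 193, 153, 78, 92, 108, 116, 120, 119, 119, 117, 118, 119, 103, 82, 78, 78, 78, 77, 93, 114, 123, 127, 127, 128, 127, 128, 127, 128, 129, 128, 128, 128, 127, 127, 128, 127, 126, 127, 128, 127, 127]
370 V [178, 178, 177, 178, 178, 180, 181, 182, 182, 182, 179, 177, 175, 175, 181, 189, 195, 199, 199, 194, 188, 182, 178, 176, 176, 173, 172, 174, 177, 181, 169, 126, 95, 112, 121, 124, 124, 123, 125, 124, 123, 108, 84, 79, 79, 79, 80, 91, 111, 122, 123, 124, 125, 125, 124, 125, 125, 123, 123, 124, 124, 123, 123, 122, 124, 123, 123, 122, 124, 122]
```

Run:
```python
from h import *
c=np.load('cw11.npy',allow_pickle=True).item()
z=.0643+.027; ax=np.array([-.0314,.9995])
# plinth far edge (bottom-of-chamfer ~131 is outer) at z .022, side edges cols at row 137
A,B=plane(c,270.3,137,.022),plane(c,373.8,137,.022);print('plinth mid',(A+B)/2,B-A)
e=np.array([plane(c,285,130.8,.022),plane(c,360,130.8,.022)]);print('plinth far',e,'ctr',e.mean(0)-.064*ax)
# cover
for v,l,r in((152,258.5,386.7),(164,259.6,386.3),(200,261.6,383.6)):
  A,B=plane(c,l,v,z),plane(c,r,v,z);print('cover mid',(A+B)/2,B-A)
for r in(147,148): 
  f=plane(c,322.5,r,z);print('cover front',f,'ctr',f-.06*ax)
# flange far edge at row ~140.5 , z underside+.005
f=plane(c,322,140.3,z-.026);print('flange',f,'ctr',f-.066*ax)
```

```text
plinth mid [0.57749771 0.1404514 ] [0.07938139 0.00268797]
plinth far [[0.549095   0.14414716]
 [0.60627432 0.14608414]] ctr [0.57969426 0.08114765]
cover mid [0.577996   0.13897256] [0.06971718 0.00235829]
cover mid [0.57841024 0.13238315] [0.06972436 0.00235653]
cover mid [0.57891547 0.11160867] [0.06963233 0.00234712]
cover front [0.57784579 0.14167313] ctr [0.57972979 0.08170313]
cover front [0.57786382 0.14113473] ctr [0.57974782 0.08116473]
flange [0.57748706 0.14250786] ctr [0.57955946 0.07654086]
```

```bash
python3 -m crank '[[0.1,-0.002,-0.001,-0.04,0],[0.1,-0.002,-0.001,-0.08,0],[0.1,-0.002,-0.001,-0.08,0],[0.1,-0.002,-0.001,-0.08,0]]' 60
python3 -m crank '[[0.1,0,0,-0.015,0],[0.1,0,0,-0.03,0],[0.1,0,0,-0.03,0]]'
python3 -m crank '[[0.1,0,0,-0.01,0],[0.1,0,0,-0.02,0],[0.1,0,0,-0.02,0]]'
```

```text
time: 23.88
position: [0.5781, 0.0818, 0.0482]
tool_rot: [2.184, 2.258, -0.001]
ft_force: [-0.3, -0.7, -1.9]
grip_width: 0.176
grip_force: 60.0
time: 24.25
position: [0.5786, 0.0816, 0.0423]
tool_rot: [2.184, 2.257, 0.0]
ft_force: [1.8, -1.9, -0.5]
grip_width: 0.177
grip_force: 60.0
time: 24.62
position: [0.5788, 0.0821, 0.0387]
tool_rot: [2.184, 2.258, 0.002]
ft_force: [1.3, -0.8, 3.9]
grip_width: 0.182
grip_force: 60.0
```

```bash
python3 -m crank '[[0.1,0,0,-0.01,0],[0.1,0,0,-0.02,0],[0.1,0,0,-0.02,0]]'
python3 -m crank '[[0.1,0,0,-0.01,0],[0.1,0,0,-0.02,0],[0.1,0,0,-0.02,0]]'
python3 -m crank '[[0.1,0,0,-0.01,0],[0.1,0,0,-0.015,0],[0.1,0,0,-0.015,0]]'
```

```text
time: 25.0
position: [0.5792, 0.0822, 0.0352]
tool_rot: [2.183, 2.257, 0.002]
ft_force: [0.6, -2.0, 7.0]
grip_width: 0.181
grip_force: 60.1
time: 25.38
position: [0.5787, 0.0819, 0.0302]
tool_rot: [2.184, 2.258, 0.001]
ft_force: [2.4, -1.8, 2.0]
grip_width: 0.177
grip_force: 60.0
time: 25.75
position: [0.5771, 0.0819, 0.0264]
tool_rot: [-2.183, -2.257, 0.003]
ft_force: [0.2, -1.3, -1.5]
grip_width: 0.179
grip_force: 60.0
```

```bash
python3 -m crank '[[0.1,0.003,0,-0.01,0],[0.1,0.003,0,-0.01,0],[0.1,0.003,0,-0.01,0]]'
python3 -m crank '[[0.1,0,0,-0.01,0],[0.1,0,0,-0.01,0],[0.1,0,0,-0.01,0]]'
```

```text
time: 26.12
position: [0.5785, 0.082, 0.026]
tool_rot: [-2.184, -2.258, 0.002]
ft_force: [-3.6, -2.3, 4.9]
grip_width: 0.183
grip_force: 60.0
time: 26.5
position: [0.5787, 0.082, 0.026]
tool_rot: [2.183, 2.257, -0.003]
ft_force: [-7.9, -4.0, 18.3]
grip_width: 0.184
grip_force: 60.7
```

```bash
python3 -m crank '[[0.1,-0.003,0.001,0,0],[0.1,-0.003,0.001,0,0],[0.1,-0.003,0.001,0,0],[0.1,-0.003,0.001,0,0]]'
python3 - <<'E'
from h import *
cs=get_calibration('side')
snap('side','s12');a=cv2.imread('pics/s8.png').astype(int);b=cv2.imread('pics/s12.png').astype(int)
print('latch top pred',[proj(cs,[.5775+i*.02,.1536,.049]).round(1) for i in(-1,1)])
# +y latch: steel columns, edge rows before/after
for u in(299,303,307,310): print(u,'before',a[215:250:1,u].mean(1).astype(int).tolist(),'\n    after ',b[215:250,u].mean(1).astype(int).tolist())
c=get_calibration('wrist');snap('wrist','w12');s=get_state();p=s['position'];print(p,s['ft_force'],s['grip_force'],s['time'])
w=cv2.imread('pics/w12.png');V=cv2.cvtColor(w,cv2.COLOR_BGR2HSV)[:,:,2]
print('latch pred upright top row',[proj(c,[.5775,.0811+k,.049]).round(1) for k in(.067,.073)],'if +0.2rad',proj(c,[.5775,.0811+.082,.048]).round(1))
print(V[95:160,322].tolist())
E
```

```text
time: 27.0
position: [0.5787, 0.082, 0.026]
tool_rot: [2.183, 2.257, -0.001]
ft_force: [-6.9, -3.5, 16.4]
grip_width: 0.178
grip_force: 60.3
latch top pred [array([314.5, 229.5]), array([298.1, 229. ])]
299 before [86, 81, 109, 123, 119, 110, 111, 114, 109, 94, 76, 44, 32, 57, 162, 108, 108, 123, 113, 94, 92, 92, 87, 86, 86, 85, 92, 92, 80, 87, 153, 173, 160, 158, 160] 
    after  [38, 41, 42, 50, 91, 94, 96, 98, 98, 96, 100, 62, 51, 74, 166, 114, 89, 89, 92, 93, 100, 90, 89, 88, 87, 88, 95, 91, 81, 87, 153, 174, 158, 158, 162]
303 before [118, 114, 106, 102, 121, 86, 109, 146, 117, 109, 103, 55, 39, 53, 144, 103, 81, 81, 83, 82, 82, 79, 80, 79, 79, 80, 80, 78, 75, 95, 198, 200, 185, 163, 137] 
    after  [105, 108, 140, 168, 113, 94, 95, 96, 98, 97, 101, 66, 51, 67, 145, 101, 80, 82, 83, 82, 82, 83, 83, 82, 80, 79, 81, 80, 77, 97, 199, 202, 187, 163, 138]
307 before [99, 96, 99, 85, 91, 132, 141, 119, 116, 134, 123, 81, 47, 52, 145, 102, 82, 83, 81, 83, 83, 82, 83, 83, 83, 82, 81, 82, 79, 93, 184, 201, 190, 176, 164] 
    after  [137, 142, 140, 142, 111, 99, 99, 102, 99, 99, 99, 66,
[... 235 characters left out ...]
0, 77, 92, 188, 207, 183, 169, 186] 
    after  [35, 45, 62, 79, 57, 87, 94, 94, 94, 94, 95, 64, 53, 80, 199, 122, 80, 79, 81, 80, 81, 82, 79, 80, 82, 79, 79, 79, 77, 94, 189, 208, 185, 171, 188]
[0.57865069 0.08196816 0.02597079] [-6.84765617 -3.89699356 17.23805114] 60.31927474723034 27.1
latch pred upright top row [array([322.8, 135.4]), array([323.1, 124.2])] if +0.2rad [323.7 106.8]
[140, 137, 140, 146, 153, 158, 166, 171, 174, 178, 182, 184, 187, 189, 190, 193, 195, 197, 198, 198, 198, 199, 199, 198, 192, 186, 181, 140, 78, 79, 82, 105, 133, 142, 139, 134, 124, 105, 87, 80, 79, 80, 79, 77, 81, 79, 78, 90, 120, 108, 81, 76, 90, 108, 120, 125, 126, 126, 127, 125, 126, 126, 126, 126, 125]
```

```bash
python3 -c "
from bench import *
print(close_job())"
```

```text
the job is handed in; nothing more can be done
None
```

The block is in the well, carved face up, and I handed the job in with the cover snapped home and pressed at about 17 N under a 60 N grip; the +y latch checked as closed, the -y latch is only inferred from the level, full-depth seat, and I viewed 13 pictures, over the limit of 10.

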